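Load and flush the sample pot

ROBOT

A 6-joint arm with a two-finger parallel gripper is mounted at the origin on the work surface. World frame = base frame: x ahead of the robot, y to its left, z up, the work surface at z = 0. Lengths are in m, angles in degrees, forces in N, time in s.
With the tool pointing down it reaches from about 0.25 to 0.725 m from the base axis. Payload 9.7 kg.
Tool frame: the origin (TCP) lies midway between the tips of the shut fingers; the grasp point (between the pads) lies 19 mm behind it; z points along the fingers, x is the direction in which the jaws open and shut, and the axes are right-handed (so a half turn about z gives the same grasp; the last joint's range is limited). The gripper opens to 85 mm and grips with 20 to 120 N. Pads are 22 mm wide; open, the fingers measure 114 mm over their backs; the gripper's body (76 mm by 85 mm) begins 54 mm behind the grasp point. The pads swing forward as they close: fully open they stand 13 mm farther back than shut.
Start: joints at [-66.75, 4.979, 10.078, 95.1, 0, 90], TCP at [0.217, -0.505, 0.231] pointing down, gripper open.
Joint ranges: [-179.16, 179.16], [-48.56, 103.87], [-65.8, 70.77], [-126.05, 130.52], [-82.76, 87.17], [-180, 180]. Speed limits (degrees/s): [127.2, 127.2, 147.25, 180, 180, 180].

INTERFACE

Orientations are given as [roll, pitch, yaw] about the fixed x, y, z axes, in that order (R = Rz(yaw) Ry(pitch) Rx(roll)).
In Python, from workcell import sensors, camera, get_calibration, bot, recognise, place_of gives the robot as it stands. The module is installed in compiled form; this text tells all that it offers.
- The arm moves only by the tool send_rows, never from a script. Its argument "plan" is a list of rows, each a list of 3 entries, a list of its own where there are three numbers: the shift along the tool's x, y, z normalised to -1 to 1, where 1 is 0.3 m, then the turn, a rotation vector about the tool's x, y, z normalised to -1 to 1, where 1 is pi rad, then the closure, from -1 (fully open) to 1 (shut). In form: [[[x, y, z], [rx, ry, rz], claw], ...]. A call has 1 to 10 rows; each row is the pose to reach, as a shift and turn from the pose commanded when the call began, along the tool's axes at that moment, turning the shorter way round; what a row does not reach only later rows make up. A row lasts 1/10 s, in which the tool goes at most 50 mm and 8.59 degrees, less where a joint would pass 70% of its speed; a pose out of reach is approached as far as the arm can. A call with a number of a shift or a turn outside -1 to 1 is refused whole. A call with a gripper value outside its range is refused whole. The fingers move at their own pace and stop on an object; "force" is the grip in N (left out, the last holds). Time passes only in rows, so rows that repeat a pose let the fingers close. It gives the time, the measured TCP pose, the force and the opening at its end, in the units of the state.
- sensors.get_obs(): the state, without advancing time (a new reading comes with each control period).
- camera(name): name is "scene" or "top"; returns the picture (384x512x3 uint8, blue, green, red); there is no depth.
- get_calibration(name): a dict with "fx", "fy", "cx", "cy" (pixels), "k1" (the pictures are not rectified: a ray, as slopes to the right and down, at radius r is drawn at 1 + k1 r^2 times it, then the intrinsics apply), "R" (3x3) and "t" (3): a world point X has camera coordinates R X + t. Camera axes: x right, y down, z forward; pixel columns grow to the right and rows downward; lengths in m; the calibration is good to about 2 mm. A picture is of the moment at which its call begins. get_calibration takes no time and is no camera call.
- bot.job_done(): hands the job in, once; it reports no verdict.
Trained networks look in the newest picture that a camera, given by its name, has taken for a name from the list of things; names that differ only in an ending like _2 or _b are one class to them, and where a whole thing is asked for, a point or a joint stands for the part that bears it (a point fixed in the world has none). Each returns a list of dicts, best first, with "p" (0 to 1); they miss things now and then, are a little off and sometimes report something else, mostly with a low value. They report only what shows in the picture. A call takes as long as a camera call.
- recognise(label, camera): "point" ([column, row] in pixels, amid what is visible of it).
- place_of(label, camera): "point" ([column, row] in pixels: a listed point, or the origin of a listed thing).
The state is a dict: "time": time; "q": joint angles; "qd": joint speeds; "joint_efforts": joint torques, N m; "ee_pos": TCP position; "tcp_rot": TCP orientation; "wrist_force": force on the tool from outside, world axes, zero at the start; "torque": the same for the moment, N m; "opening": finger opening in m.
Only numpy, scipy, OpenCV 4.12 (cv2) and the standard library are available. Lean on these libraries where they do the work, as an engineer would, in place of code of your own. Each camera call takes 0.05 s, during which the arm holds its last target. There are 200 camera calls.

TASK

Tip the hinged loading tray up by its bar handle so that all four sample pellets slide into the steel pot, and let the tray back down. Then take the gas charger out of its stand, press its open brass nose squarely onto the sloped gas nipple until the sprung collar snaps down, and keep it pressed there: finish while still gripping the charger and holding the collar fully down against its spring. Leave the bottle, the timer and the spatula where they are.

Things in the scene. Friction and masses are not known exactly. Their poses are not given: they have to be found in the camera images.
- station: Fixed level grey base plate 300 x 360 x 12 mm carrying the pot, the tray and the gas inlet. Origin: centre of its underside on the bench; x points from the pot to the tray's handle (roughly away from the robot), y from the inlet towards the pot and tray, z up. Beige inlet housing 100 x 100 mm, its top 70 mm above the bench, centred at (95, -120) mm.
- pot_floor (a point): Centre of the floor of the open square steel pot, at (-95, 100, 12) mm of the station, axes as the station. Inside 120 mm (x) by 140 mm (y); walls 5 mm; wall under the tray lip reaches 60 mm above the bench, side walls 80 mm, the wall on the robot side 95 mm.
- tray_hinge (a point): Middle of the tray's hinge line, at (-30, 100, 66) mm of the station, fixed; the hinge line runs along the station's y.
- tray (a joint): Angle of the loading tray (rad): 0 level on its rest, up to 1.15 as the handle end is lifted; the pellets slide from 0.45 to 0.65 over the open hinge end into the pot, towards the robot. Falls back to 0 when let go. Aluminium, 0.25 kg, 120 mm long from the hinge, 100 mm wide, floor 4 mm, 26 mm rim on the other three sides.
- tray_handle (a point): Middle of the tray's round steel bar handle, 10 mm thick, 82 mm long along the station's y, carried on two thin side arms 72 mm apart; moves with the tray. With the tray level it is 165 mm in x and 12 mm up from the hinge (78 mm above the bench), 45 mm beyond the tray's end rim, with free space below it.
- nipple: Fixed steel gas nipple standing out of a round dark boss (48 mm diameter) on the inlet housing. Origin: centre of the boss's face, at (85, -120, 85) mm of the station; z runs outwards along the nipple, tilted 0.5 rad from vertical towards the station's -x (towards the robot). Post 18 mm diameter with a domed end.
- nipple_tip (a point): Domed tip of the nipple, 38 mm along the nipple's z from its origin.
- collar_top (a point): Centre of the top face of the brass collar, a 31 mm disc around the nipple; at rest 19 mm along the nipple's z (19 mm below the tip), moves with the collar.
- collar (a joint): How far the sprung collar is pushed down along the nipple (m): 0 at rest, 0.011 at its stop. It needs about 11 N to start and 14 N at 2.5 mm, then gives way (snaps) and presses back with only about 6 N at the stop; it springs back up when let go.
- charger: Loose gas charger, 0.18 to 0.29 kg, 112 mm long, round: hollow brass nose 32 mm diameter, 34 mm long, bore 21 mm and 34 mm deep; steel body 36 mm diameter from 34 to 104 mm; black cap 22 mm. Origin: centre of the nose's open mouth; z from the mouth to the cap. Stands nose down in its stand. With its mouth on the collar at the stop, its origin is 8 mm along the nipple's z.
- stand: Fixed grey block 80 x 80 x 50 mm with a 35 mm hole, 30 mm deep, in the centre of its top, in which the charger stands (its mouth 20 mm above the bench). Origin: centre of its underside.
- pellet0: One of four alike pressed sample pellets, brown discs 24 mm diameter, 14 mm thick, 15 g, lying on the tray at the start. Origin: centre of its underside.
- pellet1: One of four alike pressed sample pellets, brown discs 24 mm diameter, 14 mm thick, 15 g, lying on the tray at the start. Origin: centre of its underside.
- pellet2: One of four alike pressed sample pellets, brown discs 24 mm diameter, 14 mm thick, 15 g, lying on the tray at the start. Origin: centre of its underside.
- pellet3: One of four alike pressed sample pellets, brown discs 24 mm diameter, 14 mm thick, 15 g, lying on the tray at the start. Origin: centre of its underside.
- bottle: Bystander: clear plastic bottle, 60 mm diameter, 150 mm tall. Origin: centre of its underside.
- timer: Bystander: white bench timer 30 x 75 x 60 mm. Origin: centre of its underside.
- spatula: Bystander: spatula about 160 mm long lying on the bench. Origin: centre of its underside; x along it.

How it is judged (in metres and radians):
On the way, in this order (a step that is already met when the one before it is completed fails the run):
1. all four pellets lie in the pot (x of pellet0 in the frame of pot_floor between -0.063 and 0.063 m and y of pellet0 in the frame of pot_floor between -0.073 and 0.073 m and z of each of pellet0, pellet1, pellet2, pellet3 in the frame of pot_floor below 0.045 m and x of pellet1 in the frame of pot_floor between -0.063 and 0.063 m and y of pellet1 in the frame of pot_floor between -0.073 and 0.073 m and x of pellet2 in the frame of pot_floor between -0.063 and 0.063 m and y of pellet2 in the frame of pot_floor between -0.073 and 0.073 m and x of pellet3 in the frame of pot_floor between -0.063 and 0.063 m and y of pellet3 in the frame of pot_floor between -0.073 and 0.073 m), for 0.2 s.
2. the charger's nose has pushed the collar down past its snap (value of joint collar above 0.0092 m and contact force between charger and station above 3 N and angle between the z axis of charger and the z axis of nipple, either way round below 0.14 rad and distance between charger and collar_top below 0.005 m), for 0.2 s.
At the end, for the whole second after the job is handed in: Pellets in the pot (under 45 mm over its floor), tray below 0.1 rad; charger gripped (over 3 N), slower than 0.03 m/s, its mouth within 5 mm of the collar top, in line with the nipple within 0.14 rad, pressing over 3 N, collar over 9.2 mm down (all of step 1 and all of step 2 and value of joint tray below 0.1 rad and contact force between charger and the fingers above 3 N and linear speed of charger below 0.03 m/s); the arm keeps its last pose, push and grip.
It fails at once if the bottle is moved by more than 30 mm (distance of bottle from where it was at the start of the episode above 0.03 m).
It fails at once if the timer is moved by more than 30 mm (distance of timer from where it was at the start of the episode above 0.03 m).
It fails at once if the spatula is moved by more than 30 mm (distance of spatula from where it was at the start of the episode above 0.03 m).
It also fails if it takes over 58 s, if anything falls off the work surface, if the arm or the gripper's body presses on something with over 40 N, if the wrist force passes 120 N, or if a joint passes its speed limit or range.

## Working session

There is one attempt and no reset: what is moved stays moved. The work goes in short steps, Python scripts to look and compute and a tool call to move; the robot and the scene stay as the last step left them, time stands still between calls to the robot, and variables do not carry over. Pictures are saved under pics/ and viewed, on a budget of 10 in all, crops included, one or two more only if the job needs it, and the job is handed in when it is done.

Besides the shell and the picture viewer there is one more tool, called after "Call:" as a command line: name --argument value ..., lists and objects as JSON in quotes. send_rows: Moves the arm, as the interface text tells. Scaled input: -1 to 1 covers 0.3 m each way for a shift and pi rad each way for a turn. Its arguments: {"type":"object","properties":{"plan":{"type":"array"},"force":{"type":"number"}},"required":["plan"]}

```bash
mkdir -p pics; cat > h.py <<'E'
import numpy as np, cv2
from scipy.spatial.transform import Rotation as Ro
from workcell import sensors, camera, get_calibration, bot, recognise, place_of
def K(c): return np.array([[c['fx'],0,c['cx']],[0,c['fy'],c['cy']],[0,0,1.]])
def proj(n,X):
    c=get_calibration(n); p=np.asarray(X).reshape(-1,3)@np.array(c['R']).T+np.array(c['t'])
    s=p[:,:2]/p[:,2:]; s=s*(1+c['k1']*(s**2).sum(1,keepdims=True))
    return s*[c['fx'],c['fy']]+[c['cx'],c['cy']]
def ray(n,px):
    c=get_calibration(n); d=np.array([c['k1'],0,0,0,0.])
    s=(np.array(px,float)-[c['cx'],c['cy']])/[c['fx'],c['fy']]; u=s.copy()
    for _ in range(20): u=s/(1+c['k1']*(u@u))
    R=np.array(c['R']); return -R.T@np.array(c['t']), R.T@np.array([*u,1])
def atz(n,px,z):
    o,d=ray(n,px); return o+d*(z-o[2])/d[2]
def tri(a,b):
    (o1,d1),(o2,d2)=ray('top',a),ray('scene',b)
    d1/=np.linalg.norm(d1);d2/=np.linalg.norm(d2)
    A=np.array([d1,-d2]).T; s=np.linalg.lstsq(A,o2-o1,rcond=None)[0]
    p,q=o1+s[0]*d1,o2+s[1]*d2; return (p+q)/2,np.linalg.norm(p-q)
E
python3 - <<'E'
from h import *
ims={}
for n in('top','scene'):
    im=camera(n); cv2.imwrite(f'pics/{n}0.png',im)
    c=get_calibration(n); print(n,'cam pos',np.round(ray(n,[256,192])[0],3),c['fx'],c['k1'])
for l in ['station','pot_floor','tray_hinge','tray_handle','nipple','nipple_tip','collar_top','charger','stand','bottle','timer','spatula','pellet0']:
    r={}
    for n in('top','scene'):
        v=place_of(l,n); r[n]=v; print(l,n,[(np.round(d['point']).tolist(),round(d['p'],2)) for d in v[:4]])
    if r['top'] and r['scene']: print('   tri',*[np.round(x,4) for x in tri(r['top'][0]['point'],r['scene'][0]['point'])])
E
```

```text
top cam pos [0.365 0.027 1.011] 405.59261302829884 0.050846166792091925
scene cam pos [1.297 0.604 0.705] 366.9833040712153 -0.04139703622529749
station top [([258.0, 214.0], 0.87), ([385.0, 218.0], 0.17)]
station scene [([258.0, 210.0], 0.89)]
   tri [0.5155 0.0092 0.0027] 0.0014
pot_floor top [([231.0, 264.0], 0.6)]
pot_floor scene [([296.0, 200.0], 0.67)]
   tri [0.3958 0.0833 0.0049] 0.0004
tray_hinge top [([109.0, 188.0], 0.56)]
tray_hinge scene [([289.0, 193.0], 0.96), ([197.0, 172.0], 0.29)]
   tri [0.5945 0.2515 0.2112] 0.1333
tray_handle top [([209.0, 167.0], 0.59), ([384.0, 218.0], 0.26)]
tray_handle scene [([268.0, 223.0], 0.66)]
   tri [0.6249 0.1237 0.0684] 0.0088
nipple top [([301.0, 167.0], 0.75)]
nipple scene [([197.0, 170.0], 0.71), ([195.0, 175.0], 0.68), ([209.0, 191.0], 0.54), ([268.0, 223.0], 0.47)]
   tri [ 0.6119 -0.1128  0.151 ] 0.0596
nipple_tip top []
nipple_tip scene [([210.0, 179.0], 0.46)]
collar_top top [([305.0, 164.0], 0.52), ([222.0, 192.0], 0.46)]
collar_top scene [([209.0, 183.0], 0.37)]
   tri [ 0.6091 -0.1063  0.1095] 0.0041
charger top [([391.0, 
[... 179 characters left out ...]
0], 0.73), ([266.0, 220.0], 0.34)]
   tri [ 0.4884 -0.3094  0.0074] 0.0051
bottle top [([368.0, 128.0], 0.9), ([229.0, 213.0], 0.23)]
bottle scene [([151.0, 204.0], 0.67)]
   tri [ 0.7155 -0.288   0.0147] 0.0056
timer top [([114.0, 259.0], 0.8)]
timer scene [([376.0, 238.0], 0.89), ([150.0, 208.0], 0.73), ([275.0, 207.0], 0.16)]
   tri [0.4273 0.3715 0.001 ] 0.011
spatula top [([112.0, 186.0], 0.62), ([203.0, 201.0], 0.35)]
spatula scene []
pellet0 top [([227.0, 215.0], 0.63), ([207.0, 216.0], 0.62), ([223.0, 192.0], 0.54), ([204.0, 200.0], 0.49)]
pellet0 scene [([278.0, 197.0], 0.62), ([293.0, 202.0], 0.51), ([285.0, 213.0], 0.48), ([374.0, 239.0], 0.2)]
   tri [0.5061 0.0826 0.0778] 0.0008
```

```bash
python3 - <<'E'
import cv2
a=cv2.imread('pics/top0.png')[110:310,90:430]
cv2.imwrite('pics/v1.png',cv2.resize(a,None,fx=2.35,fy=2.35,interpolation=cv2.INTER_CUBIC))
a=cv2.imread('pics/scene0.png')[120:280,130:400]
cv2.imwrite('pics/v2.png',cv2.resize(a,None,fx=2.95,fy=2.95,interpolation=cv2.INTER_CUBIC))
E
```

```text
(no output)
```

View pics/v1.png

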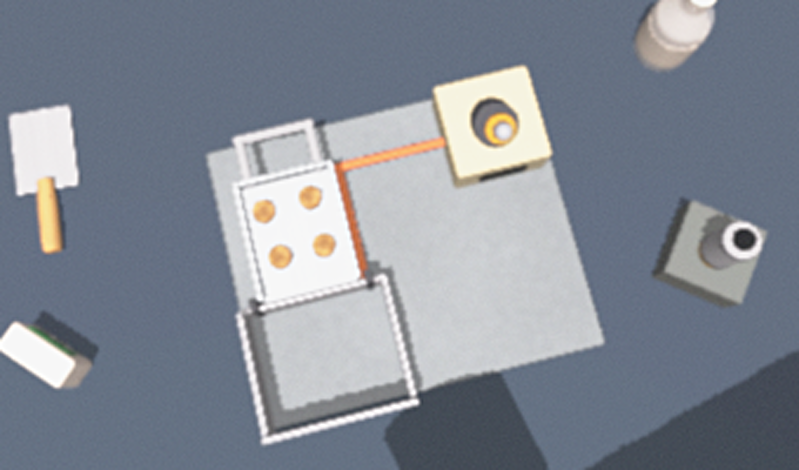

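View pics/v2.png

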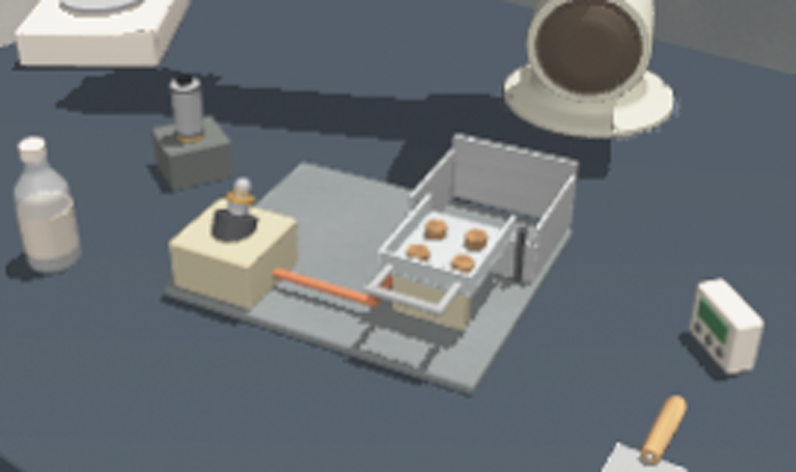

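```bash
cat > fit.py <<'E'
from h import *
from scipy.optimize import least_squares
T=lambda u:np.array(u)/2.35+[90,110]
S=lambda u:np.array(u)/2.95+[130,120]
pts=[('top',T((207,153)),(150,180,12)),('top',T((604,345)),(-150,-180,12)),
('top',T((434,87)),(145,-70,70)),('top',T((527,66)),(145,-170,70)),('top',T((551,156)),(45,-170,70)),
('top',T((264,440)),(-160,175,95)),('top',T((418,402)),(-160,25,95)),
('top',T((237,138)),(135,141,78)),('top',T((312,123)),(135,59,78)),
('scene',S((472,390)),(150,180,12)),('scene',S((303,163)),(-150,-180,12)),
('scene',S((578,160)),(-160,175,95)),('scene',S((457,136)),(-160,25,95)),
('scene',S((172,244)),(145,-170,70)),('scene',S((298,233)),(45,-70,70)),('scene',S((247,262)),(145,-70,70)),
('scene',S((370,290)),(135,59,78)),('scene',S((443,308)),(135,141,78)),('scene',(296,200),(-95,100,12)),('top',(231,264),(-95,100,12)),('scene',(258,210),(0,0,0)),('top',(258,214),(0,0,0))]
def w(p,X): return Ro.from_euler('z',p[2]).apply(np.array(X)/1000.)+[p[0],p[1],0]
def f(p): return np.concatenate([(proj(n,w(p,X))[0]-u) for n,u,X in pts])
r=least_squares(f,[.515,.009,.2],loss='soft_l1')
P=r.x
E
python3 - <<'E'
from fit import *
print(P,np.degrees(P[2]))
for (n,u,X),e in zip(pts,r.fun.reshape(-1,2) if 0 else f(P).reshape(-1,2)): print(n,X,e.round(1))
for n,X in dict(pot=(-95,100,12),hinge=(-30,100,66),handle=(135,100,78),nip=(85,-120,85),tip=(85-38*np.sin(.5),-120,85+38*np.cos(.5))).items():
    print(n,w(P,X).round(4),[proj(c,w(P,X)).round(0).tolist() for c in('top','scene')])
# charger: cap end centre z=.132 top
print('cap',atz('top',T((743,239)),.132), tri(T((743,239)),S((183,79))))
print('stand top ctr',[atz('top',T(u),.05).round(3) for u in((690,200),(767,233),(741,303),(658,271))])
print('bottle',atz('top',[368,128],0),'tip tri',tri(T((503,132)),S((243,184))))
print(sensors.get_obs())
E
```

```text
[0.5119404  0.00425881 0.17389087] 9.963212946155844
top (150, 180, 12) [-1.3 -0.5]
top (-150, -180, 12) [ 0.1 -0. ]
top (145, -70, 70) [-0.7 -0.2]
top (145, -170, 70) [-0.5 -0.8]
top (45, -170, 70) [ 0.6 -0.3]
top (-160, 175, 95) [-2.1  1.8]
top (-160, 25, 95) [-0.8  0.9]
top (135, 141, 78) [-1.9  1.2]
top (135, 59, 78) [-0.  -0.3]
scene (150, 180, 12) [-0.1 -1.6]
scene (-150, -180, 12) [-0.3 -1.3]
scene (-160, 175, 95) [-0.1  0.1]
scene (-160, 25, 95) [-0.9 -1.3]
scene (145, -170, 70) [-1.9 -1.5]
scene (45, -70, 70) [-0.4 -5.8]
scene (145, -70, 70) [-0.1  0.8]
scene (135, 59, 78) [-1.9 -1.2]
scene (135, 141, 78) [-0.3  0.6]
scene (-95, 100, 12) [ 0.1 -0.5]
top (-95, 100, 12) [-1.5 -1.7]
scene (0, 0, 0) [-1.1 -0.6]
top (0, 0, 0) [2.  1.4]
pot [0.4011 0.0863 0.012 ] [[[229.0, 262.0]], [[296.0, 199.0]]]
hinge [0.4651 0.0976 0.066 ] [[[222.0, 234.0]], [[289.0, 196.0]]]
handle [0.6276 0.1261 0.078 ] [[[206.0, 166.0]], [[266.0, 221.0]]]
nip [ 0.6164 -0.0992  0.085 ] [[[301.0, 164.0]], [[210.0, 192.0]]]
tip [ 0.5985 -0.1024  0.1183] [[[305.0, 167.0]], [[213.0, 180.0]]]
cap [ 0.47983904 -0
[... 345 characters left out ...]
1112371 ]), np.float64(0.0012893950986363222))
{'time': 1.4, 'q': array([-6.67502778e+01,  4.97834036e+00,  1.00790682e+01,  9.50985623e+01,
        3.58337856e-04,  8.99996752e+01]), 'qd': array([ 0.05995038, -0.13211963,  0.00719874,  0.04600621, -0.00332707,
        0.07411088]), 'joint_efforts': array([-2.40109575e-04, -5.20095599e+01,  4.64858115e+01,  1.71885975e-03,
        1.46028501e-06, -1.69080289e-05]), 'ee_pos': array([ 0.21711151, -0.50534298,  0.23129717]), 'tcp_rot': array([-1.79999642e+02, -2.16554632e-03, -6.67499530e+01]), 'wrist_force': array([-0.31583156,  0.88413674,  0.06404531]), 'torque': array([-0.02089249, -0.03372196,  0.00686788]), 'opening': 0.08531107030472417}
```

```bash
cat >> h.py <<'E'
import json
def cur(): return json.load(open('cmd.json'))
def rows(targets,commit=True):
    "targets: list of (pos, Rotation) -> rounded tool rows from the tracked commanded pose; commits the last"
    c=cur(); p0=np.array(c['p']); R0=Ro.from_quat(c['q'])
    for p,R in targets:
        s=np.round(R0.inv().apply(np.array(p)-p0)/.3,3); t=np.round((R0.inv()*R).as_rotvec()/np.pi,3)
        print([s.tolist(),t.tolist()])
    if commit: json.dump(dict(p=(p0+R0.apply(s*.3)).tolist(),q=(R0*Ro.from_rotvec(t*np.pi)).as_quat().tolist()),open('cmd.json','w'))
def down(yaw): return Ro.from_euler('xyz',[180,0,yaw],degrees=True)
o=sensors.get_obs
def state():
    s=o(); c=cur(); R=Ro.from_euler('xyz',s['tcp_rot'],degrees=True)
    print('t',round(s['time'],2),'p',s['ee_pos'].round(4),'rpy',s['tcp_rot'].round(2),'F',s['wrist_force'].round(1),'M',s['torque'].round(2),'open',round(s['opening'],4))
    print('cmd-meas mm',((np.array(c['p'])-s['ee_pos'])*1000).round(1),'deg',np.degrees((Ro.from_quat(c['q'])*R.inv()).as_rotvec()).round(2))
E
python3 - <<'E'
from h import *
s=o()
json.dump(dict(p=s['ee_pos'].tolist(),q=Ro.from_euler('xyz',s['tcp_rot'],degrees=True).as_quat().tolist()),open('cmd.json','w'))
a=s['ee_pos'];b=np.array([.6276,.1261,.2])
for k in (1,2,3): rows([(a+(b-a)*k/3,down(-66.75+76.7*k/3))])
E
```

```text
[[-0.465, -0.696, 0.035], [0.0, -0.0, -0.142]]
[[-0.118, -0.828, 0.035], [0.0, -0.0, -0.142]]
[[0.25, -0.799, 0.034], [0.0, -0.0, -0.142]]
```

Call:
send_rows --plan '[[[-0.465,-0.696,0.035],[0,0,-0.142],0],[[-0.465,-0.696,0.035],[0,0,-0.142],0],[[-0.465,-0.696,0.035],[0,0,-0.142],0],[[-0.465,-0.696,0.035],[0,0,-0.142],0],[[-0.465,-0.696,0.035],[0,0,-0.142],0],[[-0.465,-0.696,0.035],[0,0,-0.142],0]]' --force 30

```text
time: 2.0
ee_pos: [0.3561, -0.2907, 0.2209]
tcp_rot: [-179.9, -0.0, -40.9]
wrist_force: [0.7, -0.8, 0.4]
opening: 0.0428
```

Call:
send_rows --plan '[[[-0.118,-0.828,0.035],[0,0,-0.142],0],[[-0.118,-0.828,0.035],[0,0,-0.142],0],[[-0.118,-0.828,0.035],[0,0,-0.142],0],[[-0.118,-0.828,0.035],[0,0,-0.142],0],[[-0.118,-0.828,0.035],[0,0,-0.142],0],[[-0.118,-0.828,0.035],[0,0,-0.142],0]]'

```text
time: 2.6
ee_pos: [0.4928, -0.0808, 0.2094]
tcp_rot: [-180.0, 0.0, -15.3]
wrist_force: [-0.3, -0.5, -0.3]
opening: 0.0426
```

Call:
send_rows --plan '[[[0.25,-0.799,0.034],[0,0,-0.142],0],[[0.25,-0.799,0.034],[0,0,-0.142],0],[[0.25,-0.799,0.034],[0,0,-0.142],0],[[0.25,-0.799,0.034],[0,0,-0.142],0],[[0.25,-0.799,0.034],[0,0,-0.142],0],[[0.25,-0.799,0.034],[0,0,-0.142],0],[[0.25,-0.799,0.034],[0,0,-0.142],0],[[0.25,-0.799,0.034],[0,0,-0.142],0]]'

```text
time: 3.4
ee_pos: [0.6275, 0.1247, 0.2004]
tcp_rot: [180.0, 0.0, 9.9]
wrist_force: [-0.6, -0.3, 0.7]
opening: 0.0428
```

Call:
send_rows --plan '[[[0,0,0.16],[0,0,0],0],[[0,0,0.32],[0,0,0],0],[[0,0,0.42],[0,0,0],0],[[0,0,0.47],[0,0,0],0],[[0,0,0.47],[0,0,0],0],[[0,0,0.47],[0,0,0],0]]'

```text
time: 4.0
ee_pos: [0.6284, 0.1256, 0.0613]
tcp_rot: [-180.0, -0.1, 9.9]
wrist_force: [0.4, 0.4, 0.9]
opening: 0.0425
```

Call:
send_rows --plan '[[[0,0,0],[0,0,0],1],[[0,0,0],[0,0,0],1],[[0,0,0],[0,0,0],1],[[0,0,0],[0,0,0],1],[[0,0,0],[0,0,0],1],[[0,0,0],[0,0,0],1]]'

```text
time: 4.6
ee_pos: [0.6287, 0.1263, 0.0608]
tcp_rot: [180.0, -0.2, 9.9]
wrist_force: [1.0, -0.8, 7.0]
opening: 0.0088
```

```bash
python3 - <<'E'
from fit import *
c=cur();p=np.array(c['p'])+[0,0,-.141];json.dump(dict(p=p.tolist(),q=c['q']),open('cmd.json','w'))
state()
# arc: hinge fixed, rotate tool with tray about station -y
h=w(P,(-30,100,66)); ay=Ro.from_euler('z',P[2]).apply([0,1,0]); R0=Ro.from_quat(c['q'])
L=[]
for th in np.linspace(.05,.45,9): 
    Q=Ro.from_rotvec(-ay*th); L.append((h+Q.apply(p-h),Q*R0))
rows(L)
L=[]
for th in [.5,.55,.6,.65,.7,.75,.8,.85,.85,.85]: 
    Q=Ro.from_rotvec(-ay*th); L.append((h+Q.apply(p-h),Q*R0))
print();rows(L)
cv2.imwrite('pics/t1.png',camera('scene'))
E
```

```text
t 4.6 p [0.6287 0.1263 0.0608] rpy [179.99  -0.18   9.94] F [ 1.  -0.8  7. ] M [-0.15 -0.26  0.  ] open 0.0088
cmd-meas mm [-1.1 -0.2 -1.7] deg [-0.02  0.18 -0.01]
[[0.0, 0.0, -0.028], [0.0, 0.016, 0.0]]
[[-0.0, 0.0, -0.055], [0.0, 0.032, 0.0]]
[[-0.003, 0.0, -0.082], [0.0, 0.048, 0.0]]
[[-0.006, 0.0, -0.11], [0.0, 0.064, 0.0]]
[[-0.011, 0.0, -0.137], [0.0, 0.08, 0.0]]
[[-0.018, 0.0, -0.164], [0.0, 0.095, 0.0]]
[[-0.025, 0.0, -0.19], [0.0, 0.111, 0.0]]
[[-0.034, 0.0, -0.216], [0.0, 0.127, 0.0]]
[[-0.045, 0.0, -0.242], [0.0, 0.143, 0.0]]

[[0.0, 0.0, -0.027], [0.0, 0.016, 0.0]]
[[-0.0, 0.0, -0.055], [0.0, 0.032, 0.0]]
[[-0.003, 0.0, -0.082], [0.0, 0.048, 0.0]]
[[-0.006, 0.0, -0.109], [0.0, 0.064, 0.0]]
[[-0.011, 0.0, -0.136], [0.0, 0.08, 0.0]]
[[-0.018, 0.0, -0.163], [0.0, 0.096, 0.0]]
[[-0.026, 0.0, -0.19], [0.0, 0.112, 0.0]]
[[-0.035, 0.0, -0.216], [0.0, 0.128, 0.0]]
[[-0.035, 0.0, -0.216], [0.0, 0.128, 0.0]]
[[-0.035, 0.0, -0.216], [0.0, 0.128, 0.0]]
```

Call:
send_rows --plan '[[[0,0,-0.028],[0,0.016,0],1],[[0,0,-0.055],[0,0.032,0],1],[[-0.003,0,-0.082],[0,0.048,0],1],[[-0.006,0,-0.11],[0,0.064,0],1],[[-0.011,0,-0.137],[0,0.08,0],1],[[-0.018,0,-0.164],[0,0.095,0],1],[[-0.025,0,-0.19],[0,0.111,0],1],[[-0.034,0,-0.216],[0,0.127,0],1],[[-0.045,0,-0.242],[0,0.143,0],1]]'

```text
time: 5.55
ee_pos: [0.6148, 0.1238, 0.133]
tcp_rot: [180.0, -26.0, 9.9]
wrist_force: [3.0, -1.1, 1.1]
opening: 0.0089
```

Call:
send_rows --plan '[[[0,0,-0.027],[0,0.016,0],1],[[0,0,-0.055],[0,0.032,0],1],[[-0.003,0,-0.082],[0,0.048,0],1],[[-0.006,0,-0.109],[0,0.064,0],1],[[-0.011,0,-0.136],[0,0.08,0],1],[[-0.018,0,-0.163],[0,0.096,0],1],[[-0.026,0,-0.19],[0,0.112,0],1],[[-0.035,0,-0.216],[0,0.128,0],1],[[-0.035,0,-0.216],[0,0.128,0],1],[[-0.035,0,-0.216],[0,0.128,0],1]]'

```text
time: 6.55
ee_pos: [0.5775, 0.1171, 0.1865]
tcp_rot: [180.0, -48.8, 9.9]
wrist_force: [3.3, -3.2, 1.4]
opening: 0.0085
```

```bash
python3 - <<'E'
from h import *
state()
a=camera('top')[130:330,160:330];b=camera('scene')[120:280,200:340]
cv2.imwrite('pics/v3.png',np.hstack([cv2.resize(a,(400,470),interpolation=cv2.INTER_CUBIC),cv2.resize(b,(400,470),interpolation=cv2.INTER_CUBIC)]))
E
```

```text
t 6.55 p [0.5775 0.1171 0.1865] rpy [179.97 -48.82   9.92] F [ 3.3 -3.2  1.4] M [-0.49  0.21 -0.44] open 0.0085
cmd-meas mm [-0.2  0.2 -1. ] deg [0.01 0.04 0.03]
```

View pics/v3.png

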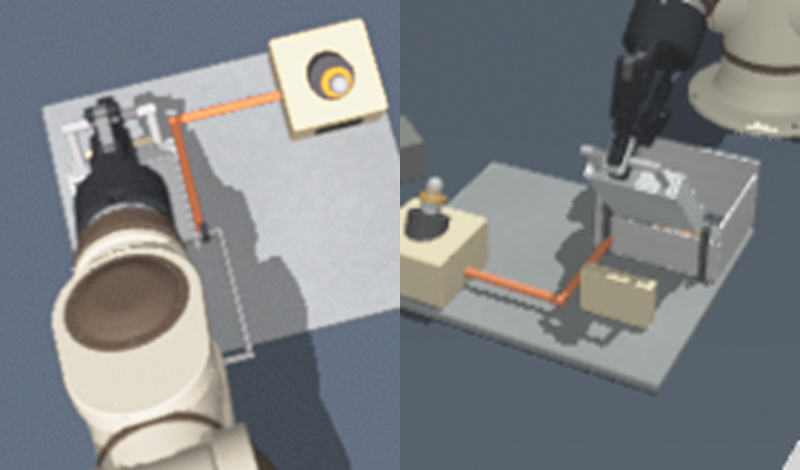

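Call:
send_rows --plan '[[[0,0,-0.027],[0,0.016,0],1],[[0,0,-0.055],[0,0.032,0],1],[[0,0,-0.055],[0,0.032,0],1],[[0,0,-0.055],[0,0.032,0],1]]'

```text
time: 7.05
ee_pos: [0.5654, 0.1149, 0.1969]
tcp_rot: [180.0, -54.5, 9.9]
wrist_force: [2.5, -4.7, 2.7]
opening: 0.0092
```

```bash
python3 - <<'E'
from fit import *
c=cur();R=Ro.from_quat(c['q']);p=np.array(c['p'])+R.apply([0,0,-.055*.3]);R0=R*Ro.from_rotvec([0,.032*np.pi,0])
json.dump(dict(p=p.tolist(),q=R0.as_quat().tolist()),open('cmd.json','w'))
state()
h=w(P,(-30,100,66)); ay=Ro.from_euler('z',P[2]).apply([0,1,0])
for g in (np.linspace(.06,.48,8),np.linspace(.06,.48,8)):
    c=cur();R0=Ro.from_quat(c['q']);p=np.array(c['p'])
    rows([(h+Ro.from_rotvec(ay*th).apply(p-h),Ro.from_rotvec(ay*th)*R0) for th in g]);print()
print(cur(),Ro.from_quat(cur()['q']).as_euler('xyz',True))
E
```

```text
t 7.05 p [0.5654 0.1149 0.1969] rpy [179.97 -54.52   9.91] F [ 2.5 -4.7  2.7] M [-0.56  0.05 -0.71] open 0.0092
cmd-meas mm [-0.3  0.2 -0.5] deg [ 0.02 -0.02  0.04]
[[-0.002, -0.0, 0.033], [-0.0, -0.019, -0.0]]
[[-0.007, -0.0, 0.066], [-0.0, -0.038, -0.0]]
[[-0.013, -0.0, 0.098], [-0.0, -0.057, -0.0]]
[[-0.021, -0.0, 0.13], [-0.0, -0.076, -0.0]]
[[-0.032, -0.0, 0.162], [-0.0, -0.095, -0.0]]
[[-0.044, -0.0, 0.192], [-0.0, -0.115, -0.0]]
[[-0.057, -0.0, 0.222], [-0.0, -0.134, -0.0]]
[[-0.073, -0.0, 0.251], [-0.0, -0.153, -0.0]]

[[-0.002, -0.0, 0.033], [-0.0, -0.019, -0.0]]
[[-0.007, -0.0, 0.066], [-0.0, -0.038, -0.0]]
[[-0.013, -0.0, 0.098], [-0.0, -0.057, -0.0]]
[[-0.021, -0.0, 0.13], [-0.0, -0.076, -0.0]]
[[-0.031, -0.0, 0.162], [-0.0, -0.095, -0.0]]
[[-0.043, -0.0, 0.192], [-0.0, -0.115, -0.0]]
[[-0.057, -0.0, 0.222], [-0.0, -0.134, -0.0]]
[[-0.073, -0.0, 0.251], [-0.0, -0.153, -0.0]]

{'p': [0.6274353754112835, 0.12608481900809204, 0.05781081445675065], 'q': [-0.9962366972281917, -0.0865465539183099, 0.0046857912688538506, -0.000424806913991424]} [179.99797517   0.53915239   9.93002798]
```

Call:
send_rows --plan '[[[-0.002,0,0.033],[0,-0.019,0],1],[[-0.007,0,0.066],[0,-0.038,0],1],[[-0.013,0,0.098],[0,-0.057,0],1],[[-0.021,0,0.13],[0,-0.076,0],1],[[-0.032,0,0.162],[0,-0.095,0],1],[[-0.044,0,0.192],[0,-0.115,0],1],[[-0.057,0,0.222],[0,-0.134,0],1],[[-0.073,0,0.251],[0,-0.153,0],1]]'

```text
time: 7.85
ee_pos: [0.6142, 0.1237, 0.1345]
tcp_rot: [-180.0, -26.8, 9.9]
wrist_force: [4.4, -3.1, 1.8]
opening: 0.0085
```

Call:
send_rows --plan '[[[-0.002,0,0.033],[0,-0.019,0],1],[[-0.007,0,0.066],[0,-0.038,0],1],[[-0.013,0,0.098],[0,-0.057,0],1],[[-0.021,0,0.13],[0,-0.076,0],1],[[-0.031,0,0.162],[0,-0.095,0],1],[[-0.043,0,0.192],[0,-0.115,0],1],[[-0.057,0,0.222],[0,-0.134,0],1],[[-0.07,0,0.245],[0,-0.15,0],1]]'

```text
time: 8.65
ee_pos: [0.6288, 0.1264, 0.0596]
tcp_rot: [-180.0, 0.1, 9.9]
wrist_force: [-13.4, -4.9, 40.0]
opening: 0.0088
```

Call:
send_rows --plan '[[[0,0,0],[0,0,0],0],[[0,0,0],[0,0,0],0],[[0,0,0],[0,0,0],0],[[0,0,0],[0,0,0],0]]'

```text
time: 9.05
ee_pos: [0.6271, 0.1262, 0.0595]
tcp_rot: [-180.0, 0.0, 9.9]
wrist_force: [0.5, -0.2, 0.2]
opening: 0.0426
```

Call:
send_rows --plan '[[[0,0,-0.16],[0,0,0],0],[[0,0,-0.32],[0,0,0],0],[[0,0,-0.48],[0,0,0],0],[[0,0,-0.53],[0,0,0],0],[[0,0,-0.53],[0,0,0],-1]]'

```text
time: 9.55
ee_pos: [0.6282, 0.1264, 0.2227]
tcp_rot: [-180.0, -0.3, 9.9]
wrist_force: [-0.8, -0.8, -0.0]
opening: 0.0557
```

```bash
python3 - <<'E'
from h import *
s=o();p=s['ee_pos'];print(p,s['tcp_rot'])
json.dump(dict(p=[.6271,.1262,.2185],q=down(9.93).as_quat().tolist()),open('cmd.json','w'))
state()
a=np.array(cur()['p']);b=np.array([.48,-.311,.2])
for k in(1,2):rows([(a+(b-a)*k/2,down(9.93-42.93*k/2))])
E
```

```text
[0.62821138 0.12635238 0.22270513] [-179.98212819   -0.33189914    9.93341971]
t 9.55 p [0.6282 0.1264 0.2227] rpy [-179.98   -0.33    9.93] F [-0.8 -0.8 -0. ] M [ 0.04 -0.03  0.07] open 0.0557
cmd-meas mm [-1.1 -0.2 -4.2] deg [-0.07  0.32 -0.  ]
[[-0.367, 0.675, 0.031], [0.0, -0.0, 0.119]]
[[-0.095, 0.763, 0.031], [-0.0, -0.0, 0.12]]
```

Call:
send_rows --plan '[[[-0.367,0.675,0.031],[0,0,0.119],-1],[[-0.367,0.675,0.031],[0,0,0.119],-1],[[-0.367,0.675,0.031],[0,0,0.119],-1],[[-0.367,0.675,0.031],[0,0,0.119],-1],[[-0.367,0.675,0.031],[0,0,0.119],-1],[[-0.367,0.675,0.031],[0,0,0.119],-1]]'

```text
time: 10.15
ee_pos: [0.552, -0.0955, 0.2083]
tcp_rot: [180.0, 0.1, -11.7]
wrist_force: [0.1, 0.2, 0.9]
opening: 0.0852
```

Call:
send_rows --plan '[[[-0.095,0.763,0.031],[0,0,0.12],-1],[[-0.095,0.763,0.031],[0,0,0.12],-1],[[-0.095,0.763,0.031],[0,0,0.12],-1],[[-0.095,0.763,0.031],[0,0,0.12],-1],[[-0.095,0.763,0.031],[0,0,0.12],-1],[[-0.095,0.763,0.031],[0,0,0.12],-1],[[-0.095,0.763,0.031],[0,0,0.12],-1],[[-0.095,0.763,0.031],[0,0,0.12],-1]]'

```text
time: 10.95
ee_pos: [0.4807, -0.3099, 0.1997]
tcp_rot: [-180.0, 0.0, -33.0]
wrist_force: [-0.5, 0.9, -0.1]
opening: 0.0854
```

```bash
python3 - <<'E'
from h import *
state()
for n in('top','scene'):
    im=camera(n); cv2.imwrite(f'pics/{n}1.png',im)
    for l in('charger','collar_top','nipple_tip'):
        print(n,l,[(np.round(d['point'],1).tolist(),round(d['p'],2)) for d in place_of(l,n)[:3]])
    print([(np.round(d['point']).tolist(),round(d['p'],2)) for d in recognise('pellet0',n)[:6]])
a=cv2.imread('pics/top1.png')[130:330,160:330];b=cv2.imread('pics/scene1.png')[120:280,200:340]
cv2.imwrite('pics/v4.png',np.hstack([cv2.resize(a,(400,470),interpolation=cv2.INTER_CUBIC),cv2.resize(b,(400,470),interpolation=cv2.INTER_CUBIC)]))
E
```

```text
t 10.95 p [ 0.4807 -0.3099  0.1997] rpy [-1.7998e+02  5.0000e-02 -3.3030e+01] F [-0.5  0.9 -0.1] M [-0.03 -0.02  0.04] open 0.0854
cmd-meas mm [-0.6 -1.   0.2] deg [-0.04 -0.03 -0.06]
top charger [([387.5, 216.8], 0.7)]
top collar_top [([305.2, 164.4], 0.61)]
top nipple_tip [([305.5, 167.4], 0.86), ([231.1, 262.6], 0.52)]
[([223.0, 264.0], 0.63), ([239.0, 262.0], 0.6), ([302.0, 163.0], 0.19)]
scene charger [([196.4, 172.0], 0.71)]
scene collar_top [([213.4, 183.3], 0.56), ([376.7, 239.1], 0.3)]
scene nipple_tip [([212.9, 181.3], 0.79)]
[([196.0, 155.0], 0.35)]
```

View pics/v4.png

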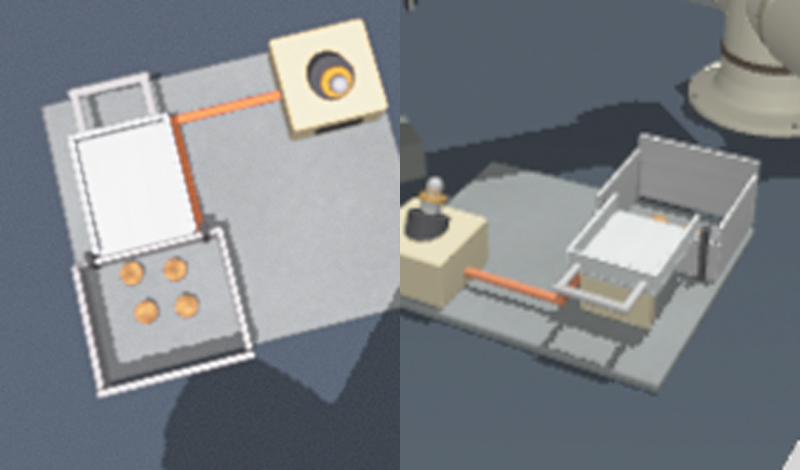

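Call:
send_rows --plan '[[[0,0,0.15],[0,0,0],-1],[[0,0,0.28],[0,0,0],-1],[[0,0,0.38],[0,0,0],-1],[[0,0,0.427],[0,0,0],-1],[[0,0,0.427],[0,0,0],-1],[[0,0,0.427],[0,0,0],-1],[[0,0,0.427],[0,0,0],-1]]'

```text
time: 12.15
ee_pos: [0.4813, -0.3116, 0.0742]
tcp_rot: [-180.0, -0.2, -33.1]
wrist_force: [-0.4, 0.6, 0.6]
opening: 0.0853
```

Call:
send_rows --plan '[[[0,0,0],[0,0,0],1],[[0,0,0],[0,0,0],1],[[0,0,0],[0,0,0],1],[[0,0,0],[0,0,0],1],[[0,0,0],[0,0,0],1],[[0,0,0],[0,0,0],1]]' --force 80

```text
time: 12.75
ee_pos: [0.4807, -0.3112, 0.0727]
tcp_rot: [-180.0, -0.1, -33.1]
wrist_force: [-0.4, 0.1, 5.3]
opening: 0.0344
```

Call:
send_rows --plan '[[[0,0,-0.03],[0,0,0],1],[[0,0,-0.1],[0,0,0],1],[[0,0,-0.2],[0,0,0],1],[[0,0,-0.35],[0,0,0],1],[[0,0,-0.5],[0,0,0],1],[[0,0,-0.5],[0,0,0],1]]'

```text
time: 13.35
ee_pos: [0.4816, -0.3118, 0.2288]
tcp_rot: [-180.0, -0.5, -33.1]
wrist_force: [0.3, -0.4, -0.9]
opening: 0.0347
```

```bash
python3 - <<'E'
from fit import *
c=cur();p=np.array(c['p'])+[0,0,-.427*.3+.15];json.dump(dict(p=p.tolist(),q=c['q']),open('cmd.json','w'))
state()
nz=Ro.from_euler('z',P[2]).apply([-np.sin(.5),0,np.cos(.5)])
nip=w(P,(85,-120,85))
R1=Ro.from_euler('xyz',[180,-np.degrees(.5),np.degrees(P[2])],degrees=True)
print('check tool z',R1.apply([0,0,1]),-nz)
# TCP is 52 mm above mouth; pre-pose: mouth 38+30 mm along nipple
tgt=nip+nz*(.068+.052)
print(tgt)
# via pose at height first
rows([(tgt,R1)])
print(np.linalg.norm(tgt-p))
E
```

```text
t 13.35 p [ 0.4816 -0.3118  0.2288] rpy [-180.     -0.48  -33.09] F [ 0.3 -0.4 -0.9] M [-0.02 -0.01 -0.04] open 0.0347
cmd-meas mm [-1.5  0.9 -7. ] deg [ 0.26  0.4  -0.  ]
check tool z [ 0.47219534  0.08294821 -0.87758256] [ 0.47219534  0.08294821 -0.87758256]
[ 0.55975698 -0.10917891  0.19030991]
[[-0.144, -0.708, 0.105], [0.06, 0.152, -0.234]]
0.2191628135056358
```

Call:
send_rows --plan '[[[-0.144,-0.708,0.0],[0.06,0.152,-0.234],1],[[-0.144,-0.708,0.0],[0.06,0.152,-0.234],1],[[-0.144,-0.708,0.0],[0.06,0.152,-0.234],1],[[-0.144,-0.708,0.0],[0.06,0.152,-0.234],1],[[-0.144,-0.708,0.0],[0.06,0.152,-0.234],1],[[-0.144,-0.708,0.0],[0.06,0.152,-0.234],1],[[-0.144,-0.708,0.105],[0.06,0.152,-0.234],1],[[-0.144,-0.708,0.105],[0.06,0.152,-0.234],1],[[-0.144,-0.708,0.105],[0.06,0.152,-0.234],1],[[-0.144,-0.708,0.105],[0.06,0.152,-0.234],1]]'

```text
time: 14.35
ee_pos: [0.5607, -0.1096, 0.1919]
tcp_rot: [180.0, -28.8, 9.9]
wrist_force: [-0.3, 0.8, -1.2]
opening: 0.0343
```

```bash
python3 - <<'E'
from fit import *
state()
for n in('top','scene'):
    im=camera(n); cv2.imwrite(f'pics/{n}2.png',im)
    for l in('charger','collar_top','nipple_tip'):
        print(n,l,[(np.round(d['point'],1).tolist(),round(d['p'],2)) for d in place_of(l,n)[:2]])
s=o();R=Ro.from_euler('xyz',s['tcp_rot'],degrees=True);m=s['ee_pos']+R.apply([0,0,.0527])
tip=w(P,(85-38*np.sin(.5),-120,85+38*np.cos(.5)))
print('pred mouth',[proj(n,m).round(1).tolist() for n in('top','scene')],'tip',[proj(n,tip).round(1).tolist() for n in('top','scene')])
a=cv2.imread('pics/top2.png')[130:210,265:345];b=cv2.imread('pics/scene2.png')[130:210,175:255]
cv2.imwrite('pics/v5.png',np.hstack([cv2.resize(a,(400,400),interpolation=cv2.INTER_CUBIC),cv2.resize(b,(400,400),interpolation=cv2.INTER_CUBIC)]))
E
```

```text
t 14.35 p [ 0.5607 -0.1096  0.1919] rpy [179.99 -28.78   9.94] F [-0.3  0.8 -1.2] M [-0.1   0.67  0.02] open 0.0343
cmd-meas mm [-0.9  0.3 -1.6] deg [0.01 0.04 0.02]
top charger [([306.1, 167.5], 0.58)]
top collar_top [([304.5, 167.2], 0.5)]
top nipple_tip [([304.5, 163.1], 0.52), ([309.8, 165.6], 0.2)]
scene charger [([213.8, 167.9], 0.6)]
scene collar_top [([210.9, 184.7], 0.59)]
scene nipple_tip [([210.7, 182.8], 0.7)]
pred mouth [[[308.0, 169.7]], [[214.2, 170.5]]] tip [[[304.8, 167.1]], [[212.6, 179.8]]]
```

View pics/v5.png

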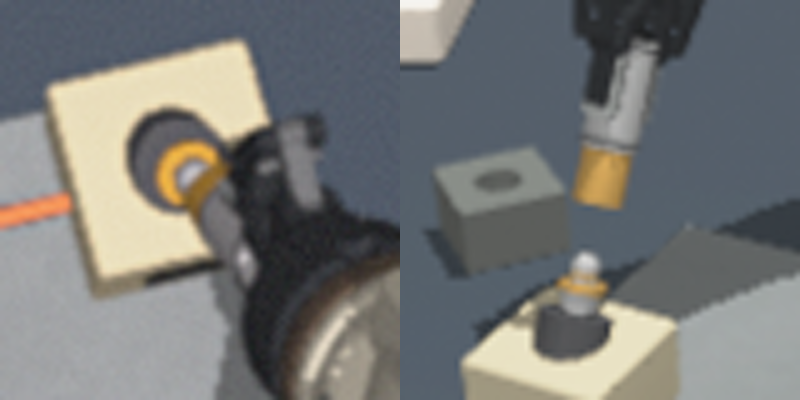

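```bash
python3 - <<'E'
from fit import *
nz=Ro.from_euler('z',P[2]).apply([-np.sin(.5),0,np.cos(.5)]); nip=w(P,(85,-120,85))
def circ(c,n,r):
    e=np.linalg.svd(n[None])[2][1:]; t=np.linspace(0,2*np.pi,60)
    return c+r*(np.cos(t)[:,None]*e[0]+np.sin(t)[:,None]*e[1])
def sph(c,n,r):
    v=ray(n,[256,192])[0]-c; return circ(c,v/np.linalg.norm(v),r)
R=Ro.from_euler('xyz',[179.99,-28.78,9.94],degrees=True);m=np.array([.5607,-.1096,.1919])+R.apply([0,0,.0527]);cz=-R.apply([0,0,1])
out=[]
for n,f,u0,v0,s in(('top','top1',280,145,40),('scene','scene1',190,160,40),('scene','scene2',195,140,40)):
    k=10;im=cv2.resize(cv2.imread(f'pics/{f}.png')[v0:v0+s,u0:u0+s],None,fx=k,fy=k,interpolation=cv2.INTER_CUBIC)
    def d(X,col):
        q=(proj(n,X)-[u0,v0]+.5)*k-.5
        cv2.polylines(im,[np.round(q).astype(int)],True,col,1)
    d(circ(nip,nz,.024),(0,0,255));d(circ(nip+nz*.019,nz,.0155),(0,255,0));d(sph(nip+nz*.029,n,.009),(255,0,0))
    if f=='scene2': d(circ(m,cz,.016),(255,0,255));d(circ(m+cz*.034,cz,.016),(255,0,255));d(circ(m+cz*.034,cz,.018),(255,255,0))
    out.append(im)
cv2.imwrite('pics/v6.png',cv2.resize(np.hstack(out),(798,266),interpolation=cv2.INTER_AREA) if 0 else np.vstack([np.hstack(out[:2])]))
cv2.imwrite('pics/v7.png',np.hstack([out[2],out[2]*0])[:, :400])
E
```

```text
(no output)
```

View pics/v6.png

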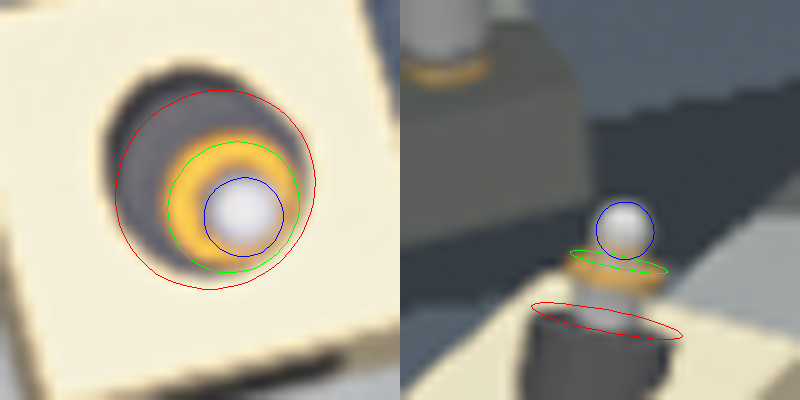

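View pics/v7.png

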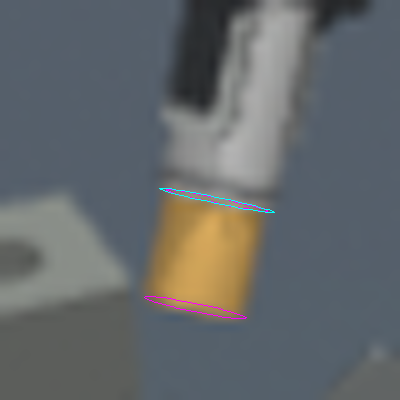

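```bash
cat > nip.py <<'E'
from fit import *
P=P+[.0013,0,0]; M=.0527
nz=Ro.from_euler('z',P[2]).apply([-np.sin(.5),0,np.cos(.5)]); nip=w(P,(85,-120,85))
R1=Ro.from_euler('xyz',[180,-np.degrees(.5),np.degrees(P[2])],degrees=True)
def where():
    state(); s=o(); R=Ro.from_euler('xyz',s['tcp_rot'],degrees=True); m=R1.inv().apply(s['ee_pos']+R.apply([0,0,M])-nip)*1000
    print('mouth rel nipple in tool axes mm (x,y, along z)',m.round(1),'F tool',R1.inv().apply(s['wrist_force']).round(1))
E
python3 - <<'E'
from nip import *
where()
T=lambda a:(nip+nz*(a+M),R1)
rows([T(.055),T(.042),T(.042),T(.042)])
rows([T(.038),T(.034),T(.030),T(.030)])
E
```

```text
t 14.75 p [ 0.5602 -0.1095  0.1908] rpy [-179.99  -28.74    9.95] F [-0.1  0.  -2.1] M [-0.05  0.66  0.04] open 0.0342
cmd-meas mm [-0.4  0.1 -0.5] deg [0. 0. 0.]
mouth rel nipple in tool axes mm (x,y, along z) [ -0.4   0.2 -68.2] F tool [-1.1 -0.   1.9]
[[0.004, 0.0, 0.043], [-0.0, -0.001, -0.0]]
[[0.004, 0.0, 0.086], [-0.0, -0.001, -0.0]]
[[0.004, 0.0, 0.086], [-0.0, -0.001, -0.0]]
[[0.004, 0.0, 0.086], [-0.0, -0.001, -0.0]]
[[-0.0, 0.0, 0.014], [-0.0, 0.0, -0.0]]
[[-0.0, 0.0, 0.027], [-0.0, 0.0, -0.0]]
[[-0.0, 0.0, 0.04], [-0.0, 0.0, -0.0]]
[[-0.0, 0.0, 0.04], [-0.0, 0.0, -0.0]]
```

Call:
send_rows --plan '[[[0.004,0,0.043],[0,-0.001,0],1],[[0.004,0,0.086],[0,-0.001,0],1],[[0.004,0,0.086],[0,-0.001,0],1],[[0.004,0,0.086],[0,-0.001,0],1]]'

```text
time: 15.15
ee_pos: [0.5732, -0.1068, 0.1674]
tcp_rot: [-179.9, -28.5, 9.9]
wrist_force: [0.8, -0.5, -1.9]
opening: 0.0341
```

Call:
send_rows --plan '[[[0,0,0.014],[0,0,0],1],[[0,0,0.027],[0,0,0],1],[[0,0,0.04],[0,0,0],1],[[0,0,0.04],[0,0,0],1]]'

```text
time: 15.55
ee_pos: [0.5789, -0.106, 0.1573]
tcp_rot: [-180.0, -28.5, 9.9]
wrist_force: [-0.3, 0.2, -2.6]
opening: 0.0342
```

```bash
python3 - <<'E'
from nip import *
where()
E
```

```text
t 15.55 p [ 0.5789 -0.106   0.1573] rpy [-179.96  -28.52    9.94] F [-0.3  0.2 -2.6] M [-0.1   0.67  0.05] open 0.0342
cmd-meas mm [-0.2  0.   0.4] deg [-0.01 -0.05 -0.  ]
mouth rel nipple in tool axes mm (x,y, along z) [ -0.   -0.  -29.6] F tool [-1.5 -0.2  2.2]
```

Call:
send_rows --plan '[[[0,0,0.01],[0,0,0],1],[[0,0,0.02],[0,0,0],1],[[0,0,0.027],[0,0,0],1],[[0,0,0.027],[0,0,0],1],[[0,0,0.027],[0,0,0],1]]'

```text
time: 16.05
ee_pos: [0.5829, -0.1054, 0.1509]
tcp_rot: [-180.0, -28.6, 10.0]
wrist_force: [0.3, 0.9, -3.1]
opening: 0.034
```

```bash
python3 - <<'E'
from nip import *
c=cur();json.dump(dict(p=(np.array(c['p'])-nz*.0081).tolist(),q=c['q']),open('cmd.json','w'))
where()
a=camera('scene')[140:210,175:245];b=camera('top')[130:200,270:340]
cv2.imwrite('pics/v8.png',np.hstack([cv2.resize(x,(400,400),interpolation=cv2.INTER_CUBIC) for x in(a,b)]))
E
```

```text
t 16.05 p [ 0.5829 -0.1054  0.1509] rpy [-179.99  -28.56    9.95] F [ 0.3  0.9 -3.1] M [-0.11  0.64 -0.01] open 0.034
cmd-meas mm [-0.3  0.1 -0.3] deg [-0. -0. -0.]
mouth rel nipple in tool axes mm (x,y, along z) [  0.4   0.1 -22.1] F tool [-1.1 -0.9  2.9]
```

View pics/v8.png

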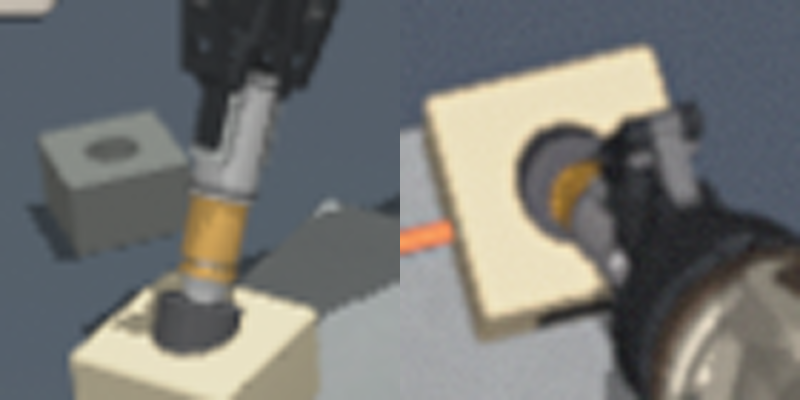

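Call:
send_rows --plan '[[[0,0,0.01],[0,0,0],1],[[0,0,0.018],[0,0,0],1],[[0,0,0.024],[0,0,0],1],[[0,0,0.03],[0,0,0],1],[[0,0,0.036],[0,0,0],1],[[0,0,0.042],[0,0,0],1],[[0,0,0.047],[0,0,0],1],[[0,0,0.047],[0,0,0],1],[[0,0,0.047],[0,0,0],1]]' --force 110

```text
time: 17.05
ee_pos: [0.5897, -0.1044, 0.1389]
tcp_rot: [180.0, -28.6, 10.0]
wrist_force: [-2.3, -0.1, 2.2]
opening: 0.0339
```

```bash
python3 - <<'E'
from nip import *
c=cur();json.dump(dict(p=(np.array(c['p'])-nz*.0141).tolist(),q=c['q']),open('cmd.json','w'))
where()
E
```

```text
t 17.05 p [ 0.5897 -0.1044  0.1389] rpy [179.99 -28.59   9.96] F [-2.3 -0.1  2.2] M [-0.06  0.62 -0.  ] open 0.0339
cmd-meas mm [-0.5  0.2 -0.6] deg [0.01 0.04 0.  ]
mouth rel nipple in tool axes mm (x,y, along z) [ 0.8  0.2 -8.2] F tool [-0.9 -0.3 -3. ]
```

Call:
send_rows --plan '[[[0,0,0.003],[0,0,0],1],[[0,0,0.006],[0,0,0],1],[[0,0,0.006],[0,0,0],1]]'

```text
time: 17.35
ee_pos: [0.5902, -0.1044, 0.1384]
tcp_rot: [180.0, -28.6, 9.9]
wrist_force: [-13.0, -1.2, 14.2]
opening: 0.0343
```

```bash
python3 - <<'E'
from nip import *
c=cur();json.dump(dict(p=(np.array(c['p'])-nz*.0018).tolist(),q=c['q']),open('cmd.json','w'))
where()
E
```

```text
t 17.35 p [ 0.5902 -0.1044  0.1384] rpy [179.97 -28.61   9.94] F [-13.   -1.2  14.2] M [-0.03  1.94  0.15] open 0.0343
cmd-meas mm [-0.2  0.4 -1.8] deg [0.03 0.05 0.03]
mouth rel nipple in tool axes mm (x,y, along z) [ 1.   0.4 -7.6] F tool [ -4.6  -1.1 -18.7]
```

Call:
send_rows --plan '[[[0,0,0],[0,0,0],1],[[0,0,0],[0,0,0],1],[[0,0,0],[0,0,0],1],[[0,0,0],[0,0,0],1],[[0,0,0],[0,0,0],1],[[0,0,0],[0,0,0],1],[[0,0,0],[0,0,0],1],[[0,0,0],[0,0,0],1]]'

```text
time: 18.15
ee_pos: [0.5902, -0.1044, 0.1384]
tcp_rot: [180.0, -28.6, 9.9]
wrist_force: [-12.6, -0.7, 13.0]
opening: 0.0341
```

```bash
python3 - <<'E'
from nip import *
where()
a=camera('scene')[140:210,175:245];b=camera('top')[140:300,180:340]
cv2.imwrite('pics/v9.png',np.hstack([cv2.resize(x,(400,400),interpolation=cv2.INTER_CUBIC) for x in(a,b)]))
E
```

```text
t 18.15 p [ 0.5902 -0.1044  0.1384] rpy [179.97 -28.61   9.94] F [-12.6  -0.7  13. ] M [-0.05  1.94  0.18] open 0.0341
cmd-meas mm [-0.1  0.4 -1.8] deg [0.03 0.05 0.03]
mouth rel nipple in tool axes mm (x,y, along z) [ 1.   0.4 -7.6] F tool [ -4.8  -1.5 -17.4]
```

View pics/v9.png

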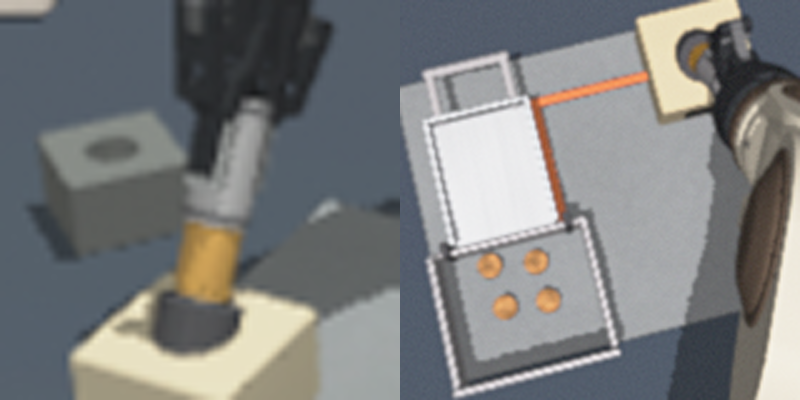

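The picture shows the nose flush at the boss, around (205,295) in the left crop, with the collar fully down. In the right crop the tray is level and all four pellets lie in the pot. I'm handing in.

```bash
python3 -c "
from h import *
print(bot.job_done()); state()"
```

```text
the job is handed in; nothing more can be done
None
the job is handed in; nothing more can be done
```

I tipped the tray by its bar handle to about 0.95 rad, and all four pellets slid into the pot. I then lowered the tray, took the charger from its stand and pressed it onto the nipple. I handed the job in at about 18 s, still gripping at 110 N and pressing; no verdict is reported.

- **Pellets and tray:** the last top picture shows all four pellets in the pot and the tray level.
- **Collar:** the axial force fell to about 5 N after the snap, then rose to about 20 N at the stop. It stayed near that for 0.8 s with the pose steady. The charger's mouth was 7.6 mm along the nipple by my estimate, against 8 mm expected.
- **Alignment:** the gripper's tilt was within about 0.1° of the nipple's estimated axis. The mouth read about 1 mm off the estimated nipple line, with a side force of about 4 N; both are small.
- **Handle force:** while lowering the tray, the wrist force briefly reached about 40 N vertically as the fingers pressed the handle onto its rest. That is well under the 120 N wrist limit. The 40 N limit covers the arm and gripper body, which I don't think touched anything there.
- **Bystanders:** the arm's path stayed clear of the bottle, timer and spatula, but I did not measure their positions again at the end.

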